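Load two mandrels with turned parts in order

TASK

Load the two mandrels for the next operation. Over the post of the green mandrel stack the dark wide collar first, then the bright steel sleeve on it, then the brass ring on top; over the post of the yellow mandrel put the violet bush and then the red cap on top of it. Seat every part flat on the one below, let go of all of them, and leave the blue sleeve, the amber grease jar and the wooden vee block standing where they are.

Things in the scene. Friction and masses are not known exactly. Their poses are not given: they have to be found in the camera images.
- green_mandrel: fixed fixture: round green plate 100 mm across and 10 mm thick with an upright bright steel post in its centre, 24 mm thick (radius 12), its top 66 mm above the bench, narrowed to 16 mm over the last 5 mm. Origin: centre of the plate's underside on the bench, z up. The plate's top is 10 mm above the origin. Parts are lowered over the post; their bores leave 5 mm of play all round.
- yellow_mandrel: fixed fixture: round yellow plate 100 mm across and 10 mm thick with an upright bright steel post in its centre, 24 mm thick (radius 12), its top 66 mm above the bench, narrowed to 16 mm over the last 5 mm. Origin: centre of the plate's underside on the bench, z up. The plate's top is 10 mm above the origin. Parts are lowered over the post; their bores leave 5 mm of play all round.
- collar: near-black steel ring, the widest part: 64 mm outside, 34 mm bore, 20 mm high, about 0.36 kg. Origin: centre of its underside, z up; lies flat on the bench (z = 0), clear of everything else, at the start.
- steel_sleeve: bright silver metal sleeve standing alone on the open bench (like, but lower than, the stock in the trays round the edge, which is fixed and not used): 46 mm outside, 34 mm bore, 28 mm high, about 0.17 kg. Origin: centre of its underside, z up; lies flat on the bench (z = 0), clear of everything else, at the start.
- brass_ring: yellow brass ring lying alone on the open bench (not the fixed brass stock in the tray at the edge): 54 mm outside, 34 mm bore, 16 mm high, about 0.19 kg. Origin: centre of its underside, z up; lies flat on the bench (z = 0), clear of everything else, at the start.
- violet_bush: violet plastic bush: 46 mm outside, 34 mm bore, 42 mm high, about 0.04 kg. Origin: centre of its underside, z up; lies flat on the bench (z = 0), clear of everything else, at the start.
- red_cap: red plastic cap, mouth down: 50 mm outside, 26 mm high, closed on top with a small knob (18 mm across, 6 mm high) above that; its 34 mm bore is open below and 19 mm deep. About 0.04 kg. Origin: centre of its underside, z up; lies flat on the bench (z = 0), clear of everything else, at the start.
- blue_sleeve: bystander, not used: blue painted sleeve, 46 mm outside, 36 mm high, standing loose. Origin: centre of its underside, z up; lies flat on the bench (z = 0), clear of everything else, at the start.
- grease_jar: bystander, not used: amber glass jar with a black lid, 48 mm across, 55 mm high, standing loose. Origin: centre of its underside, z up; lies flat on the bench (z = 0), clear of everything else, at the start.
- vee_block: bystander, not used: brown wooden block, 56 x 36 mm, 36 mm high, with a slot across its top, standing loose. Origin: centre of its underside, z up; lies flat on the bench (z = 0), clear of everything else, at the start.

How it is judged:
At the end, for the whole second after the job is handed in: Green mandrel, bottom up: collar, steel sleeve, brass ring; yellow mandrel: violet bush, red cap. Each is within 8 mm of its mandrel's axis and 3 mm of its seated height, upright to about 4.5 degrees, released and at rest (horizontal distance between each of collar, steel_sleeve, brass_ring and green_mandrel below 0.008 m and z of collar in the frame of green_mandrel between 0.007 and 0.013 m and angle between each of collar, steel_sleeve, brass_ring, violet_bush, red_cap's own z axis and vertical below 0.08 rad and linear speed of each of collar, steel_sleeve, brass_ring, violet_bush, red_cap below 0.02 m/s and z of steel_sleeve in the frame of green_mandrel between 0.027 and 0.033 m and z of brass_ring in the frame of green_mandrel between 0.055 and 0.061 m and horizontal distance between each of violet_bush, red_cap and yellow_mandrel below 0.008 m and z of violet_bush in the frame of yellow_mandrel between 0.007 and 0.013 m and z of red_cap in the frame of yellow_mandrel between 0.049 and 0.055 m); the robot touches nothing.
It fails at once if a bystander (blue sleeve, grease jar, vee block) was shifted by more than 25 mm or tipped over (distance of any of blue_sleeve, grease_jar, vee_block from where it was at the start of the episode above 0.025 m or angle between any of blue_sleeve, grease_jar, vee_block's own z axis and vertical above 0.5 rad).
It also fails if it takes over 120 s, if anything falls off the work surface, if the arm or the gripper's body presses on something with over 40 N, if the wrist force passes 120 N, or if a joint passes its speed limit or range.

ROBOT

A 6-joint arm with a two-finger parallel gripper is mounted at the origin on the work surface. World frame = base frame: x ahead of the robot, y to its left, z up, the work surface at z = 0. Lengths are in m, angles in rad, forces in N, time in s.
With the tool pointing down it reaches from about 0.35 to 0.925 m from the base axis. Payload 6.4 kg.
Tool frame: the origin (TCP) lies at the very end of the fingers, on their centre line; the grasp point (between the pads) lies 19 mm behind it (env.pinch_z is the distance from the TCP to the grasp point, in m); z points along the fingers, y is the line along which they close (so a half turn about z gives the same grasp; the last joint's range is limited). The gripper opens to 94 mm and grips with 3 to 60 N. Pads are 16 mm wide; open, the fingers measure 119 mm over their backs; the gripper's body (75 mm by 177 mm) begins 78 mm behind the grasp point.
Start: joints at [1.088, 0.245, 1.558, -0, 1.339, -0.174], TCP at [0.198, 0.619, 0.205] pointing down, gripper open.
Joint ranges: [-3.13, 3.13], [-1.02, 2.26], [0.13, 2.54], [-0.95, 4.09], [0.21, 2.88], [-2.74, 2.74]. Speed limits (rad/s): [2.57, 2.57, 3.14, 3.14, 3.14, 3.14].

INTERFACE

Orientations are given as a unit quaternion [w, x, y, z].
In Python, from rig import status, imaging, job, look_for, regions_of, env gives the robot as it stands. The module is installed in compiled form; this text tells all that it offers.
- The arm moves only by the shell command python3 -m handwheel 'ROWS' [FORCE]. ROWS is JSON, a list of rows, each a list of 3 entries, a list of its own where there are three numbers: the shift along the tool's x, y, z normalised to -1 to 1, where 1 is 0.15 m, then the turn, a rotation vector about the tool's x, y, z normalised to -1 to 1, where 1 is 120 degrees, then the closure, from -1 (fully open) to 1 (shut). In form: [[[x, y, z], [wx, wy, wz], jaw], ...]. A call has 1 to 5 rows; each row shifts and turns the commanded pose from where the row before left it, along the tool's axes as they then stand; what a row does not reach is not made up. A row lasts 1/10 s, in which the tool goes at most 50 mm and 8.59 degrees, less where a joint would pass 70% of its speed; a pose out of reach is approached as far as the arm can. A call with a number of a shift or a turn outside -1 to 1 is refused whole. A call with a gripper value outside its range is refused whole. The fingers move at their own pace and stop on an object; FORCE is the grip in N (left out, the last holds). Time passes only in rows, so rows that do not move let the fingers close. It gives the time, the measured TCP pose, the force, the opening and the grip force at its end, in the units of the state.
- status.sense(): the state, without advancing time (a new reading comes with each control period).
- imaging.get_image(name): name is "scene" or "top" or "wrist"; returns a dict with "image" (384x512x3 uint8, red, green, blue), "fx", "fy", "cx", "cy" (pixels), "world_from_camera" (4x4, takes a point from camera to world coordinates). Camera axes: x right, y down, z forward; pixel columns grow to the right and rows downward; lengths in m; the calibration is good to about 2 mm. A picture is of the moment at which its call begins. There is no depth.
- job.sign_off(): hands the job in; it is judged then, once.
Trained networks look in a picture, given as the dict that the camera call returned (one of the last four; its "shot" number tells which), for a name from the list of things; names that differ only in an ending like _2 or _b are one class to them, and where a whole thing is asked for, a point or a joint stands for the part that bears it (a point fixed in the world has none). Each returns a list of dicts, best first, with "p" (0 to 1); they miss things now and then, are a little off and sometimes report something else, mostly with a low value. They report only what shows in the picture. A call takes as long as a camera call.
- look_for(picture, name): "extent" ([left, top, width, height] in pixels, round what is visible of it).
- regions_of(picture, name): "region" (384x512 bool, what is visible of it) and "extent" ([left, top, width, height] in pixels, round what is visible of it).
The state is a dict: "time_s": time; "qpos": joint angles; "dq": joint speeds; "effort": joint torques, N m; "tcp_pos": TCP position; "eef_rot": TCP orientation; "ft_force": force on the tool from outside, world axes, zero at the start; "torque": the same for the moment, N m; "opening": opening from 0.0 (shut) to 1.0 (fully open); "grasp_force": force on a finger pad.
Only numpy, scipy, OpenCV 4.12 (cv2) and the standard library are available. Lean on these libraries where they do the work, as an engineer would, in place of code of your own. Each camera call takes 0.05 s, during which the arm holds its last target. There are 200 camera calls.

## Working session

There is one attempt and no reset: what is moved stays moved. The work goes in short steps, Python scripts to look and compute and a shell command to move; the robot and the scene stay as the last step left them, time stands still between calls to the robot, and variables do not carry over. Pictures are saved under pics/ and viewed, at most 14 in all, crops included, and the job is handed in when it is done.

```bash
mkdir -p pics; cat > h.py <<'E'
import numpy as np, cv2
from rig import status, imaging, job, look_for, regions_of, env
H=dict(green_mandrel=.01,yellow_mandrel=.01,collar=.02,steel_sleeve=.028,brass_ring=.016,violet_bush=.042,red_cap=.026,blue_sleeve=.036,grease_jar=.055,vee_block=.036)
def ray(p,u,v,z):
    T=np.array(p["world_from_camera"]); d=T[:3,:3]@np.array([(u-p["cx"])/p["fx"],(v-p["cy"])/p["fy"],1]); o=T[:3,3]
    return o+d*(z-o[2])/d[2]
def proj(p,X):
    T=np.array(p["world_from_camera"]); c=T[:3,:3].T@(np.array(X)-T[:3,3]); return p["fx"]*c[0]/c[2]+p["cx"],p["fy"]*c[1]/c[2]+p["cy"]
def save(p,n): cv2.imwrite("pics/"+n,p["image"][:,:,::-1])
E
python3 - <<'E'
from h import *
s=status.sense(); print(s["tcp_pos"],s["eef_rot"],s["opening"],env.pinch_z)
for c in ["top","scene"]:
    p=imaging.get_image(c); save(p,c+"0.png"); print(c,np.round(p["world_from_camera"],3).tolist(),p["fx"])
    for n in H:
        for r in regions_of(p,n)[:2]:
            x,y,w,h=r["extent"]; m=np.argwhere(r["region"]).mean(0)
            print(n,round(r["p"],2),r["extent"],np.round(ray(p,x+w/2,y+h/2,H[n]/2)[:2],4),np.round(ray(p,m[1],m[0],H[n]/2)[:2],4))
E
```

```text
[0.19726553 0.6187038  0.20434402] [-3.13646226e-04  1.53803087e-01  9.88101034e-01 -9.26492001e-04] 1.0017154139927953 0.0188
top [[-0.025, -0.994, 0.108, 0.364], [-1.0, 0.027, 0.012, -0.007], [-0.015, -0.107, -0.994, 1.397], [0.0, 0.0, 0.0, 1.0]] 473.2784067612103
green_mandrel 0.86 [279.1, 192.6, 32.6, 34.0] [ 0.448  -0.1162] [ 0.4466 -0.11  ]
yellow_mandrel 0.84 [334.5, 218.2, 31.0, 35.0] [ 0.3677 -0.2725] [ 0.3706 -0.2698]
collar 0.74 [388.8, 163.1, 23.8, 27.8] [ 0.5355 -0.4284] [ 0.5309 -0.4275]
steel_sleeve 0.61 [277.3, 130.5, 17.4, 16.9] [ 0.658 -0.095] [ 0.6685 -0.0927]
brass_ring 0.48 [206.5, 131.5, 21.8, 18.8] [0.6592 0.1095] [0.6532 0.1109]
violet_bush 0.5 [95.4, 179.3, 24.1, 18.3] [0.5236 0.4341] [0.5284 0.4401]
red_cap 0.66 [339.0, 142.6, 17.9, 22.5] [ 0.6083 -0.2764] [ 0.6063 -0.2728]
blue_sleeve 0.54 [155.0, 229.1, 14.7, 14.1] [0.3801 0.2737] [0.3815 0.273 ]
grease_jar 0.79 [210.3, 200.4, 16.0, 18.3] [0.4526 0.1088] [0.457  0.1086]
vee_block 0.86 [156.2, 147.4, 14.9, 20.1] [0.6118 0.2687] [0.613  0.2682]
scene [[0.608, 0.572, -0.551, 1.157], [0.794, -0.422, 0.437, -0.
[... 376 characters left out ...]
884] [ 0.6679 -0.0882]
steel_sleeve 0.65 [315.4, 201.5, 21.2, 15.1] [0.6587 0.1014] [0.6577 0.106 ]
brass_ring 0.77 [316.0, 198.8, 22.5, 17.8] [0.6536 0.1117] [0.6514 0.1106]
violet_bush 0.55 [371.4, 125.5, 14.5, 17.9] [0.5329 0.4405] [0.5245 0.4443]
red_cap 0.84 [181.5, 252.7, 20.5, 26.8] [ 0.6036 -0.2679] [ 0.6048 -0.2712]
red_cap 0.61 [345.7, 161.2, 24.5, 22.8] [0.6103 0.2706] [0.6075 0.2715]
blue_sleeve 0.7 [298.0, 120.0, 12.4, 15.8] [0.3701 0.28  ] [0.3779 0.2765]
grease_jar 0.52 [268.0, 150.5, 21.5, 23.3] [0.4559 0.1076] [0.4549 0.1109]
vee_block 0.68 [346.9, 159.1, 23.8, 22.3] [0.6082 0.2751] [0.6126 0.2664]
vee_block 0.57 [194.3, 179.6, 36.3, 31.9] [ 0.447  -0.1097] [ 0.4545 -0.1149]
```

View pics/top0.png

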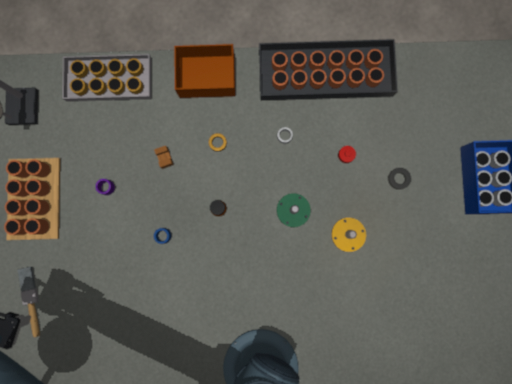

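View pics/scene0.png

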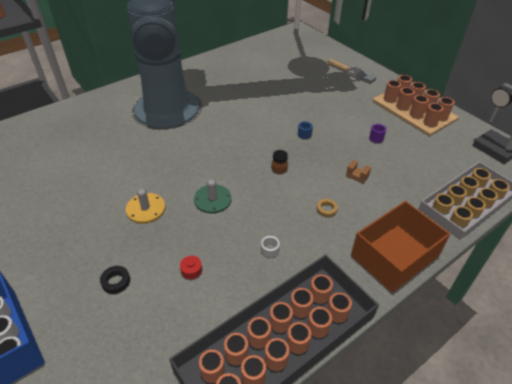

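The top view shows every part. Collar is at (399,178), red cap (347,154), sleeve (285,134), brass ring (218,142), violet bush (105,186), green plate (293,209) and yellow plate (349,234). The network's world positions agree between the two views to about 1 cm. Next I square the tool to the world axes and go over the bush, where the wrist camera can refine the position.

```bash
cat >> h.py <<'E'
from scipy.spatial.transform import Rotation as Ro
def to(X):
    "shift (normalised tool units) and turn from the measured pose to TCP position X, tool x=-X,y=+Y,z=-Z"
    s=status.sense(); R=Ro.from_quat(np.roll(s["eef_rot"],-1)); d=R.inv().apply(np.array(X)-s["tcp_pos"])/.15
    t=(R.inv()*Ro.from_quat([0,1,0,0])).as_rotvec()/np.radians(120)
    print("t",round(s["time_s"],2),"tcp",np.round(s["tcp_pos"],4),"shift",np.round(d,3),"turn",np.round(t,4),"open",round(s["opening"],3),"grip",round(s["grasp_force"],1),"F",np.round(s["ft_force"],1))
def find(cam,names,tag=None):
    p=imaging.get_image(cam)
    if tag: save(p,tag)
    for n in names:
        for r in regions_of(p,n)[:2]:
            x,y,w,h=r["extent"]; m=np.argwhere(r["region"]); m0=m.mean(0)
            (cx,cy),_=cv2.minEnclosingCircle(m[:,::-1].astype(np.float32).copy())
            print(n,round(r["p"],2),np.round(r["extent"]),*[np.round(ray(p,u,v,H[n]/2)[:2],4) for u,v in((x+w/2,y+h/2),(m0[1],m0[0]),(cx,cy))])
    return p
E
M="python3 -m handwheel"
$M '[[[0,0,0],[0,0,-0.05],-1],[[0,0,0],[0,0,-0.05],-1],[[0,0,0],[0,0,-0.0475],-1]]' 30
$M '[[[-0.275,-0.15,0],[0,0,0],-1],[[-0.275,-0.15,0],[0,0,0],-1],[[-0.275,-0.15,0],[0,0,0],-1],[[-0.275,-0.15,0],[0,0,0],-1]]'
$M '[[[-0.275,-0.15,0],[0,0,0],-1],[[-0.275,-0.15,0],[0,0,0],-1],[[-0.275,-0.15,0],[0,0,0],-1],[[-0.275,-0.15,0],[0,0,0],-1],[[0,0,0],[0,0,0],-1]]'
python3 - <<'E'
from h import *
p=find("wrist",["violet_bush"],"w1.png"); to([.526,.44,.1]); print(np.round(p["world_from_camera"],3).tolist(),p["fx"])
E
```

```text
time_s: 1.4
tcp_pos: [0.1975, 0.6193, 0.2055]
eef_rot: [-0.0, -0.002, 1.0, 0.0]
ft_force: [-0.7, 0.4, 0.4]
opening: 1.0
grasp_force: 0.0
time_s: 1.8
tcp_pos: [0.3639, 0.5284, 0.2057]
eef_rot: [0.0, -0.0, 1.0, 0.0]
ft_force: [0.1, 0.3, -0.1]
opening: 0.998
grasp_force: 0.0
time_s: 2.3
tcp_pos: [0.5321, 0.436, 0.2052]
eef_rot: [0.001, 0.003, 1.0, -0.0]
ft_force: [-0.8, 0.3, 0.4]
opening: 0.996
grasp_force: 0.0
violet_bush 0.76 [243. 155.  33.  37.] [0.5272 0.4427] [0.5295 0.4439] [0.528  0.4428]
t 2.4 tcp [0.5281 0.4386 0.2051] shift [0.014 0.009 0.701] turn [-0.     -0.0003 -0.0008] open 0.999 grip 0.0 F [ 0.3  1.4 -1.1]
[[0.004, 0.962, 0.272, 0.453], [1.0, -0.004, -0.002, 0.437], [-0.001, 0.272, -0.962, 0.384], [0.0, 0.0, 0.0, 1.0]] 277.7904300005581
```

View pics/w1.png

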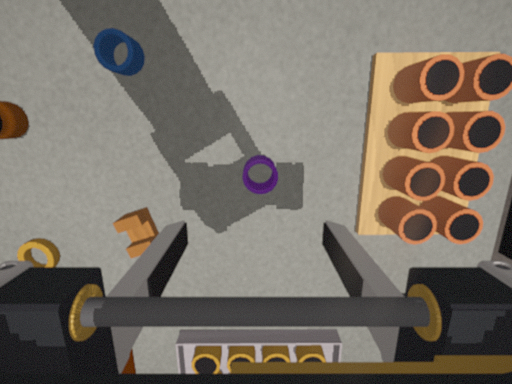

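Wrist view: the bush is at (260,174), alone between the fingers, and the position of about (0.5275, 0.4427) agrees with the overhead views. I'll grasp it with TCP z about 8 mm.

```bash
M="python3 -m handwheel"
$M '[[[0,0.027,0.26],[0,0,0],-1],[[0,0,0.3],[0,0,0],-1],[[0,0,0.3],[0,0,0],-1],[[0,0,0.3],[0,0,0],-1],[[0,0,0.15],[0,0,0],-1]]' 20 | tail -n 1
$M '[[[0,0,0],[0,0,0],1],[[0,0,0],[0,0,0],1],[[0,0,0],[0,0,0],1],[[0,0,0],[0,0,0],1],[[0,0,0],[0,0,0],1]]'
$M '[[[0,0,0],[0,0,0],1],[[0,0,-0.3],[0,0,0],1],[[0,0,-0.3],[0,0,0],1],[[0,0,-0.3],[0,0,0],1],[[0,0,0],[0,0,0],1]]'
python3 - <<'E'
from h import *
H["violet_bush"]=status.sense()["tcp_pos"][2]*2+.026
find("wrist",["violet_bush"],"w2.png"); to([.369,-.270,.15])
E
```

```text
grasp_force: 0.0
time_s: 3.4
tcp_pos: [0.5285, 0.444, 0.0108]
eef_rot: [0.001, -0.0, 1.0, 0.001]
ft_force: [-0.5, -0.3, -0.4]
opening: 0.608
grasp_force: 0.0
time_s: 3.9
tcp_pos: [0.5317, 0.4459, 0.1533]
eef_rot: [0.006, -0.0, 1.0, 0.004]
ft_force: [1.0, 0.6, -0.9]
opening: 0.487
grasp_force: 20.0
violet_bush 0.65 [217. 200.  72.  84.] [0.5316 0.4455] [0.5328 0.4462] [0.5313 0.4456]
violet_bush 0.37 [ 83. 221.  56.  54.] [0.536  0.3525] [0.533  0.3538] [0.5348 0.3519]
t 4.0 tcp [0.5283 0.4437 0.1457] shift [ 1.062 -4.758 -0.039] turn [0.0007 0.0012 0.    ] open 0.479 grip 20.0 F [-0.3 -0.2 -0.7]
```

View pics/w2.png

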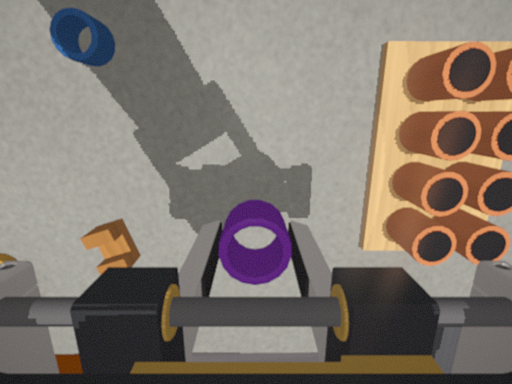

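The bush is held centred (255,240) with a 45 mm opening. Moving beside the yellow mandrel, stopping 8 cm beyond it so the camera can see it.

```bash
M="python3 -m handwheel"
for i in 1 2 3 4; do $M '[[[0.033,-0.297,0],[0,0,0],1],[[0.033,-0.297,0],[0,0,0],1],[[0.033,-0.297,0],[0,0,0],1],[[0.033,-0.297,0],[0,0,0],1]]' | sed -n 2p; done
$M '[[[0,0,0],[0,0,0],1],[[0,0,0],[0,0,0],1]]' >/dev/null
python3 - <<'E'
from h import *
find("wrist",["yellow_mandrel"],"w3.png"); to([.369,-.270,.15])
E
```

```text
tcp_pos: [0.5057, 0.2631, 0.1413]
tcp_pos: [0.486, 0.0854, 0.1418]
tcp_pos: [0.4663, -0.0924, 0.1419]
tcp_pos: [0.4467, -0.2703, 0.1417]
yellow_mandrel 0.59 [211.  67.  92.  99.] [ 0.3688 -0.2657] [ 0.3675 -0.2665] [ 0.3676 -0.2666]
t 5.9 tcp [ 0.4479 -0.2678  0.1425] shift [ 0.526 -0.014 -0.049] turn [ 0.001  -0.0009  0.0005] open 0.487 grip 20.0 F [-0.   0.1 -0.8]
```

View pics/w3.png

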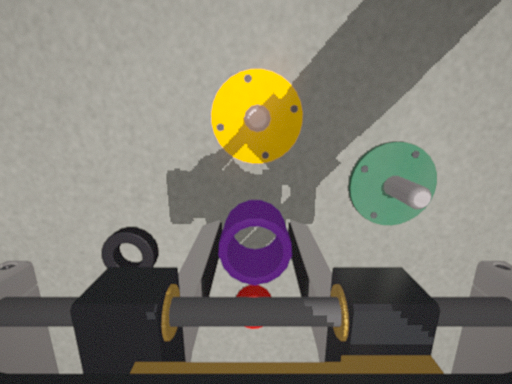

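The yellow plate is centred at (257,116) with its post top at (257,118). The green plate is at (392,182) with its post top at (419,197). I'll fit ellipses to both plates and check them against the post tops.

```bash
cat >> h.py <<'E'
def plate(p,lo,hi,z=.01,amin=800):
    "plate centre from colour blob: world points of outline on its top plane -> circle fit"
    hsv=cv2.cvtColor(p["image"],cv2.COLOR_RGB2HSV); m=cv2.inRange(hsv,lo,hi)
    m=cv2.morphologyEx(m,cv2.MORPH_CLOSE,np.ones((5,5)))
    for c in cv2.findContours(m,cv2.RETR_EXTERNAL,cv2.CHAIN_APPROX_NONE)[0]:
        if cv2.contourArea(c)<amin: continue
        W=np.array([ray(p,u,v,z)[:2] for u,v in cv2.convexHull(c)[:,0]])
        (x,y),r=cv2.minEnclosingCircle((W*1000).astype(np.float32)); 
        A=np.c_[2*W,np.ones(len(W))]; q=np.linalg.lstsq(A,(W**2).sum(1),rcond=None)[0]; rr=np.sqrt(q[2]+q[0]**2+q[1]**2)
        print("plate lsq",np.round(q[:2],4),"r",round(rr,4),"enclosing",round(x,1),round(y,1),round(r,1),"post top px expected",np.round(proj(p,[q[0],q[1],.066])),"plate px",cv2.boundingRect(c))
YEL=((20,120,90),(35,255,255)); GRN=((60,60,30),(90,255,255))
E
python3 - <<'E'
from h import *
p=imaging.get_image("wrist"); plate(p,*YEL); plate(p,*GRN)
print(np.round(ray(p,257,118,.066),4),np.round(ray(p,419,197,.066),4))
E
```

```text
plate lsq [ 0.6947 -0.2298] r 0.1866 enclosing 717.9 -221.5 221.0 post top px expected [285. 398.] plate px (130, 355, 313, 19)
plate lsq [ 0.37   -0.2662] r 0.0494 enclosing 370.0 -266.3 49.6 post top px expected [256. 117.] plate px (210, 68, 92, 95)
plate lsq [ 0.4441 -0.1096] r 0.0494 enclosing 443.8 -109.8 50.2 post top px expected [419. 198.] plate px (348, 142, 88, 83)
[ 0.3706 -0.2652  0.066 ] [ 0.4432 -0.1097  0.066 ]
```

Yellow (0.370, -0.266) and green (0.444, -0.1097). The fitted radii are right and the post tops match. Lowering the bush onto yellow.

```bash
M="python3 -m handwheel"
$M '[[[0.26,0.013,0],[0,0,0],1],[[0.26,0,0],[0,0,0],1],[[0,0,0],[0,0,0],1],[[0,0,0],[0,0,0],1]]' | sed -n 2p
$M '[[[0,0,0.2],[0,0,0],1],[[0,0,0.2],[0,0,0],1],[[0,0,0.2],[0,0,0],1],[[0,0,0.15],[0,0,0],1],[[0,0,0],[0,0,0],1]]'
$M '[[[0,0,0.04],[0,0,0],1],[[0,0,0.02],[0,0,0],1],[[0,0,0.01],[0,0,0],1],[[0,0,0],[0,0,0],1]]'
python3 -c "
from h import *; to([.370,-.266,.0185])"
```

```text
tcp_pos: [0.3706, -0.2666, 0.144]
time_s: 6.85
tcp_pos: [0.37, -0.2654, 0.0289]
eef_rot: [-0.002, -0.001, 1.0, 0.002]
ft_force: [0.0, 0.6, -0.3]
opening: 0.486
grasp_force: 20.0
time_s: 7.25
tcp_pos: [0.3726, -0.2681, 0.0249]
eef_rot: [0.001, -0.0, 1.0, 0.0]
ft_force: [-5.0, 10.5, 21.8]
opening: 0.486
grasp_force: 20.0
t 7.25 tcp [ 0.3726 -0.2681  0.0249] shift [0.018 0.014 0.043] turn [0.0001 0.001  0.0001] open 0.486 grip 20.0 F [-5.  10.5 21.8]
```

```bash
M="python3 -m handwheel"
$M '[[[0,0,-0.02],[0,0,0],1],[[0,0,0],[0,0,0],1]]'
$M '[[[0,0,0],[0,0,0],-1],[[0,0,0],[0,0,0],-1],[[0,0,0],[0,0,0],-1],[[0,0,0],[0,0,0],-1]]'
$M '[[[0,0,-0.2],[0,0,0],-1],[[0,0,-0.2],[0,0,0],-1],[[0,0,-0.3],[0,0,0],-1],[[-0.3,0,0],[0,0,0],-1],[[-0.3,0,0],[0,0,0],-1]]' | sed -n 2p
$M '[[[0,0,0],[0,0,0],-1],[[0,0,0],[0,0,0],-1]]' >/dev/null
python3 - <<'E'
from h import *
p=find("wrist",["violet_bush"]); save({"image":cv2.resize(p["image"][40:260,120:390],None,fx=2,fy=2)},"w4.png"); to([.5355,-.4275,.15])
plate(p,*YEL)
E
```

```text
time_s: 7.45
tcp_pos: [0.3719, -0.2686, 0.0257]
eef_rot: [0.001, -0.0, 1.0, -0.002]
ft_force: [1.1, -0.1, -0.2]
opening: 0.486
grasp_force: 20.0
time_s: 7.85
tcp_pos: [0.3704, -0.2674, 0.0238]
eef_rot: [-0.0, -0.0, 1.0, 0.0]
ft_force: [-0.3, -0.2, -0.2]
opening: 0.79
grasp_force: 0.0
tcp_pos: [0.4626, -0.2689, 0.1325]
violet_bush 0.76 [231.  79.  48.  53.] [ 0.3715 -0.2668] [ 0.3709 -0.2683] [ 0.3714 -0.2679]
t 8.65 tcp [ 0.4595 -0.2672  0.1283] shift [-0.507 -1.069 -0.146] turn [ 0.0004 -0.0006 -0.0001] open 1.003 grip 0.0 F [-0.8 -0.6  0.3]
plate lsq [ 0.9518 -0.1113] r 0.3046 enclosing 712.8 -107.9 188.3 post top px expected [365. 543.] plate px (232, 356, 280, 17)
plate lsq [ 0.37   -0.2663] r 0.0494 enclosing 370.1 -266.3 49.6 post top px expected [255. 101.] plate px (207, 51, 97, 102)
```

View pics/w4.png

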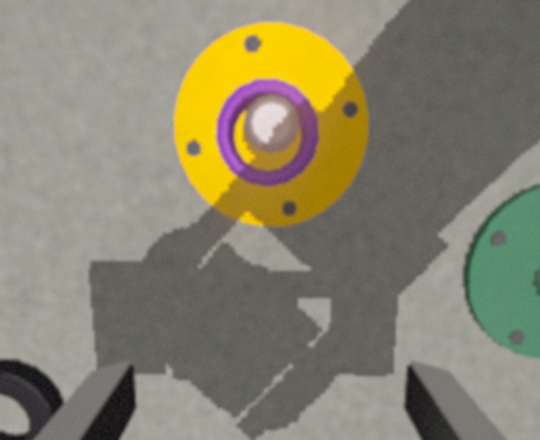

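The bush sits flat round the post, with its rim at (267,132) in the crop around the post top at (270,120). Next is the red cap.

```bash
M="python3 -m handwheel"
$M '[[[-0.245,-0.01,-0.08],[0,0,0],-1],[[-0.245,-0.01,-0.08],[0,0,0],-1],[[-0.245,-0.01,-0.08],[0,0,0],-1],[[-0.245,0,-0.08],[0,0,0],-1],[[0,0,0],[0,0,0],-1]]' | sed -n 2p
$M '[[[0,0,0],[0,0,0],-1]]' >/dev/null
python3 - <<'E'
from h import *
p=find("wrist",["red_cap"]); plate(p,(0,150,80),(6,255,255),.022,300); to([.606,-.272,.003])
E
```

```text
tcp_pos: [0.6101, -0.2728, 0.1789]
red_cap 0.6 [237. 157.  37.  45.] [ 0.6048 -0.2712] [ 0.6051 -0.2708] [ 0.6054 -0.2705]
plate lsq [ 0.6045 -0.2703] r 0.025 enclosing 604.3 -270.4 25.7 post top px expected [256. 190.] plate px (236, 160, 40, 41)
t 9.35 tcp [ 0.6056 -0.2719  0.176 ] shift [-0.005 -0.002  1.153] turn [ 0.0005 -0.001  -0.0004] open 0.999 grip 0.0 F [-0.2  0.1 -0.1]
```

```bash
M="python3 -m handwheel"
$M '[[[0.007,0.01,0.29],[0,0,0],-1],[[0,0,0.29],[0,0,0],-1],[[0,0,0.29],[0,0,0],-1],[[0,0,0.2],[0,0,0],-1],[[0,0,0.07],[0,0,0],-1]]' | sed -n 2p
$M '[[[0,0,0],[0,0,0],1],[[0,0,0],[0,0,0],1],[[0,0,0],[0,0,0],1],[[0,0,0],[0,0,0],1],[[0,0,0],[0,0,0],1]]'
$M '[[[0,0,0],[0,0,0],1]]'
python3 -c "
from h import *; to([.370,-.266,.16])"
```

```text
tcp_pos: [0.6022, -0.2688, 0.0015]
time_s: 10.35
tcp_pos: [0.6071, -0.2709, 0.0073]
eef_rot: [0.001, -0.0, 1.0, -0.001]
ft_force: [0.3, 0.0, 1.2]
opening: 0.613
grasp_force: 0.0
time_s: 10.45
tcp_pos: [0.6068, -0.2707, 0.0067]
eef_rot: [0.0, -0.0, 1.0, -0.0]
ft_force: [-0.9, 0.3, 3.4]
opening: 0.528
grasp_force: 20.1
t 10.45 tcp [ 0.6068 -0.2707  0.0067] shift [ 1.578  0.031 -1.024] turn [-0.0003  0.0004  0.0001] open 0.528 grip 20.1 F [-0.9  0.3  3.4]
```

```bash
M="python3 -m handwheel"
$M '[[[0,0,-0.25],[0,0,0],1],[[0,0,-0.25],[0,0,0],1],[[0,0,-0.25],[0,0,0],1],[[0,0,-0.25],[0,0,0],1],[[0,0,0],[0,0,0],1]]' | sed -n 2p
$M '[[[0.26,0,0],[0,0,0],1],[[0.26,0,0],[0,0,0],1],[[0.26,0,0],[0,0,0],1],[[0,0,0],[0,0,0],1]]' | sed -n 2p
cat >> h.py <<'E'
def mean_to(X,n=6):
    P=[]
    for i in range(n): p=imaging.get_image("wrist"); P.append(status.sense()["tcp_pos"])
    m=np.mean(P,0); print("mean tcp",np.round(m,4),"sd",np.round(np.std(P,0),4),"shift tool",np.round((np.array(X)-m)/.15*[-1,1,-1],3)); to(X); return p
E
python3 - <<'E'
from h import *
p=mean_to([.370,-.266,.16]); plate(p,*YEL); save(p,"w5.png")
E
```

```text
tcp_pos: [0.6097, -0.2725, 0.1633]
tcp_pos: [0.4851, -0.2691, 0.1535]
mean tcp [ 0.4895 -0.2705  0.1556] sd [0.0011 0.0003 0.0005] shift tool [ 0.797  0.03  -0.029]
t 11.65 tcp [ 0.4904 -0.2707  0.156 ] shift [ 0.803  0.032 -0.027] turn [-0.0001  0.0002  0.0004] open 0.528 grip 20.0 F [ 0.1 -0.4  0. ]
plate lsq [ 0.9397 -0.2156] r 0.2714 enclosing 775.8 -210.5 228.7 post top px expected [292. 495.] plate px (140, 355, 310, 19)
plate lsq [ 0.3701 -0.2663] r 0.0493 enclosing 370.1 -266.3 49.6 post top px expected [259.  68.] plate px (213, 25, 92, 99)
```

View pics/w5.png

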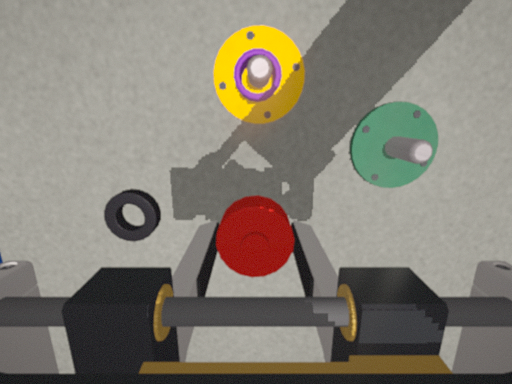

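The cap is held at (255,236). Yellow with its bush is at (259,74), and the remaining shift is +0.783, +0.03.

```bash
M="python3 -m handwheel"
$M '[[[0.26,0.015,0],[0,0,0],1],[[0.26,0.015,0],[0,0,0],1],[[0.263,0,0],[0,0,0],1],[[0,0,0],[0,0,0],1],[[0,0,0],[0,0,0],1]]' | sed -n 2p
$M '[[[0,0,0.2],[0,0,0],1],[[0,0,0.2],[0,0,0],1],[[0,0,0.13],[0,0,0],1],[[0,0,0],[0,0,0],1]]' | sed -n 2,4p
$M '[[[0,0,0.03],[0,0,0],1],[[0,0,0.03],[0,0,0],1],[[0,0,0.03],[0,0,0],1],[[0,0,0],[0,0,0],1]]' | sed -n 2,4p
python3 -c "
from h import *; mean_to([.372,-.266,.057],4)"
```

```text
tcp_pos: [0.3725, -0.2665, 0.1564]
tcp_pos: [0.3718, -0.2645, 0.0739]
eef_rot: [-0.002, -0.001, 1.0, 0.002]
ft_force: [-0.4, 0.7, -0.8]
tcp_pos: [0.3721, -0.266, 0.063]
eef_rot: [0.0, -0.0, 1.0, -0.0]
ft_force: [-0.1, -0.7, -0.1]
mean tcp [ 0.3721 -0.2662  0.0633] sd [0.     0.0001 0.0001] shift tool [0.001 0.001 0.042]
t 13.15 tcp [ 0.3721 -0.2663  0.0634] shift [0.001 0.002 0.042] turn [-0.0003  0.0003  0.    ] open 0.532 grip 20.0 F [-0.2  0.4 -0.6]
```

```bash
M="python3 -m handwheel"
$M '[[[0,0,0.015],[0,0,0],1],[[0,0,0.015],[0,0,0],1],[[0,0,0],[0,0,0],1]]' | sed -n 2,4p
$M '[[[0,0,0.01],[0,0,0],1],[[0,0,0],[0,0,0],1]]' | sed -n 2,4p
python3 -c "
from h import *; mean_to([.372,-.266,.057],3)"
```

```text
tcp_pos: [0.3721, -0.2662, 0.0586]
eef_rot: [0.0, -0.0, 1.0, -0.0]
ft_force: [-1.0, 0.8, 1.3]
tcp_pos: [0.3722, -0.2663, 0.0585]
eef_rot: [-0.0, -0.0, 1.0, 0.0]
ft_force: [-2.9, 3.0, 12.5]
mean tcp [ 0.3722 -0.2663  0.0585] sd [0. 0. 0.] shift tool [0.002 0.002 0.01 ]
t 13.8 tcp [ 0.3722 -0.2663  0.0585] shift [0.001 0.002 0.01 ] turn [ 0.0001 -0.0002  0.0002] open 0.53 grip 20.0 F [-3.1  4.  13.4]
```

Contact at the expected height (12 N). I'll release and go on to the collar, with one check picture on the way.

```bash
M="python3 -m handwheel"
$M '[[[0,0,-0.005],[0,0,0],0],[[0,0,0],[0,0,0],-1],[[0,0,0],[0,0,0],-1],[[0,0,0],[0,0,0],-1],[[0,0,0],[0,0,0],-1]]' | sed -n 2,5p
$M '[[[0,0,-0.2],[0,0,0],-1],[[0,0,-0.2],[0,0,0],-1],[[0,0,-0.3],[0,0,0],-1],[[-0.3,0,0],[0,0,0],-1],[[-0.3,0,0],[0,0,0],-1]]' | sed -n 2p
python3 - <<'E'
from h import *
H["red_cap"]=.13
p=find("wrist",["red_cap"],"w6.png"); plate(p,*YEL); plate(p,(0,150,80),(6,255,255),.074,300)
E
$M '[[[-0.166,-0.266,0],[0,0,0],-1],[[-0.166,-0.266,0],[0,0,0],-1],[[-0.166,-0.266,0],[0,0,0],-1],[[0,-0.266,0],[0,0,0],-1],[[0,0,0],[0,0,0],-1]]' | sed -n 2p
python3 - <<'E'
from h import *
p=mean_to([.5345,-.426,.003],3); save(p,"w7.png"); p=find("wrist",["collar"])
plate(p,(0,0,0),(180,255,62),.018,900)
E
```

```text
tcp_pos: [0.3718, -0.2659, 0.0575]
eef_rot: [-0.0, -0.0, 1.0, 0.0]
ft_force: [-0.3, 0.4, 0.4]
opening: 0.836
tcp_pos: [0.464, -0.2673, 0.1661]
plate lsq [ 1.0222 -0.0933] r 0.3364 enclosing 761.1 -90.7 213.0 post top px expected [364. 531.] plate px (231, 356, 281, 17)
plate lsq [ 0.3701 -0.2662] r 0.0494 enclosing 370.1 -266.2 49.7 post top px expected [256.  99.] plate px (213, 54, 87, 92)
plate lsq [ 0.3706 -0.2659] r 0.0238 enclosing 370.7 -266.0 24.1 post top px expected [256.  99.] plate px (231, 71, 52, 55)
tcp_pos: [0.5356, -0.4296, 0.1618]
mean tcp [ 0.5358 -0.426   0.1618] sd [0.0001 0.001  0.0001] shift tool [ 0.008 -0.     1.059]
t 15.55 tcp [ 0.5359 -0.4249  0.162 ] shift [ 0.008 -0.009  1.06 ] turn [ 0.0007 -0.0005 -0.0001] open 0.997 grip 0.0 F [0.2 0.1 0.1]
collar 0.77 [232. 152.  52.  52.] [ 0.5299 -0.4204] [ 0.5304 -0.4214] [ 0.5299 -0.4219]
plate lsq [ 0.8017 -0.3326] r 0.0886 enclosing 781.4 -329.9 89.2 post top px expected [326. 394.] plate px (259, 342, 122, 19)
plate lsq [ 0.7288 -0.1513] r 0.0953 enclosing 723.5 -142.7 108.1 post top px expected [479. 348.] plate px (394, 268, 118, 94)
plate lsq [ 0.6486 -0.3285] r 0.0549 enclosing 639.8 -311.9 60.2 post top px expected [339. 291.] plate px (323, 223, 40, 77)
plate lsq [ 0.9523 -0.4346] r 0.4057 enclosing 840.1 -422.0 380.6 post top px expected [247. 475.] plate px (0, 223, 512, 161)
plate lsq [ 0.5292 -0.4217] r 0.0312 enclosing 529.0 -421.3 31.9 post top px expected [257. 189.] plate px (231, 153, 53, 52)
```

```bash
python3 -c "
import cv2,numpy as np
a=cv2.imread('pics/w6.png');b=cv2.imread('pics/w7.png');cv2.imwrite('pics/c67.png',cv2.resize(np.hstack([a[:300],b[:300]]),(800,234)))"
```

```text
(no output)
```

View pics/c67.png

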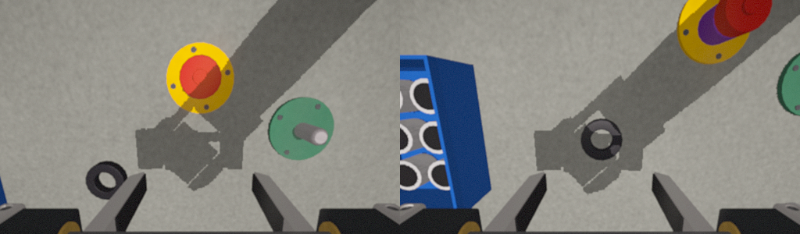

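The cap is seated centrally at (200,77) in the left frame. The collar sits at (601,139) in the right frame, world (0.5292, -0.4217), r=31 mm as it should be. Grasping the collar.

```bash
M="python3 -m handwheel"
$M '[[[0.044,0.029,0.29],[0,0,0],-1],[[0,0,0.29],[0,0,0],-1],[[0,0,0.25],[0,0,0],-1],[[0,0,0.16],[0,0,0],-1],[[0,0,0.06],[0,0,0],-1]]' 40 | sed -n 2p
$M '[[[0,0,0],[0,0,0],1],[[0,0,0],[0,0,0],1],[[0,0,0],[0,0,0],1],[[0,0,0],[0,0,0],1],[[0,0,0],[0,0,0],1]]' | sed -n 2,6p
python3 -c "
from h import *; mean_to([.529,-.422,.16],3)"
$M '[[[0,0,-0.2],[0,0,0],1],[[0,0,-0.3],[0,0,0],1],[[0,0,-0.3],[0,0,0],1],[[0,0,-0.2],[0,0,0],1],[[0,0,0],[0,0,0],1]]' | sed -n 2,6p
```

```text
tcp_pos: [0.5285, -0.4183, 0.0021]
tcp_pos: [0.5308, -0.4221, 0.0069]
eef_rot: [0.001, -0.0, 1.0, -0.001]
ft_force: [-0.7, 0.8, 3.5]
opening: 0.659
grasp_force: 39.8
mean tcp [ 0.5308 -0.4221  0.0069] sd [0. 0. 0.] shift tool [ 1.200e-02  1.000e-03 -1.021e+00]
t 16.8 tcp [ 0.5308 -0.4221  0.0069] shift [ 1.100e-02 -1.000e-03 -1.021e+00] turn [-0.0009  0.0007  0.0001] open 0.661 grip 39.8 F [-0.5  0.8  6.3]
tcp_pos: [0.532, -0.4233, 0.1603]
eef_rot: [0.003, -0.0, 1.0, -0.003]
ft_force: [0.9, -0.8, -3.5]
opening: 0.663
grasp_force: 39.9
```

```bash
M="python3 -m handwheel"
$M '[[[0,0.29,0],[0,0,0],1],[[0,0.3,0],[0,0,0],1],[[0,0.3,0],[0,0,0],1],[[0,0.3,0],[0,0,0],1]]' | sed -n 2p
$M '[[[0,0.3,0],[0,0,0],1],[[0,0.3,0],[0,0,0],1],[[0,0.293,0],[0,0,0],1],[[0,0,0],[0,0,0],1]]' | sed -n 2p
python3 - <<'E'
from h import *
p=mean_to([.4456,-.1097,.16],4); save(p,"w8.png"); plate(p,*GRN)
E
```

```text
tcp_pos: [0.528, -0.2399, 0.1512]
tcp_pos: [0.5274, -0.1033, 0.1512]
mean tcp [ 0.5287 -0.1078  0.1527] sd [0.0005 0.0013 0.0007] shift tool [ 0.554 -0.013 -0.049]
t 18.3 tcp [ 0.5292 -0.1093  0.1535] shift [ 0.558 -0.003 -0.042] turn [ 0.0003 -0.0011 -0.0003] open 0.662 grip 39.9 F [-0.2 -1.1 -3.9]
plate lsq [ 0.4454 -0.108 ] r 0.0489 enclosing 445.4 -108.0 49.1 post top px expected [255. 111.] plate px (211, 64, 89, 92)
```

View pics/w8.png

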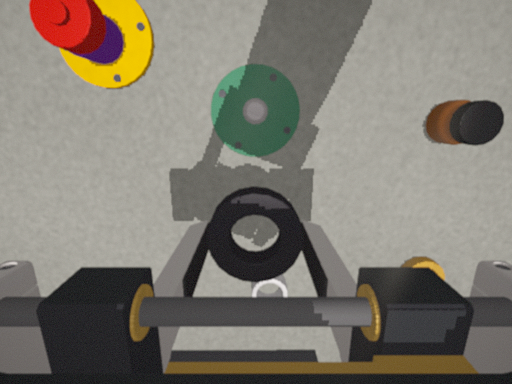

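The collar is held level with its bore centred at (255,234), and the green plate is at (255,110). Lowering.

```bash
M="python3 -m handwheel"
$M '[[[0.277,0,0],[0,0,0],1],[[0.276,0,0],[0,0,0],1],[[0,0,0],[0,0,0],1],[[0,0,0],[0,0,0],1],[[0,0,0],[0,0,0],1]]' | sed -n 2p
$M '[[[0,0,0.2],[0,0,0],1],[[0,0,0.2],[0,0,0],1],[[0,0,0.2],[0,0,0],1],[[0,0,0.2],[0,0,0],1],[[0,0,0],[0,0,0],1]]' | sed -n 2,4p
$M '[[[0,0,0.03],[0,0,0],1],[[0,0,0.03],[0,0,0],1],[[0,0,0.02],[0,0,0],1],[[0,0,0],[0,0,0],1]]' | sed -n 2,4p
python3 -c "
from h import *; mean_to([.4463,-.109,.0169],4)"
```

```text
tcp_pos: [0.448, -0.1099, 0.1557]
tcp_pos: [0.4448, -0.1077, 0.0316]
eef_rot: [-0.004, 0.0, 1.0, 0.002]
ft_force: [-0.8, 0.5, -4.3]
tcp_pos: [0.4476, -0.1091, 0.0238]
eef_rot: [0.0, -0.0, 1.0, -0.0]
ft_force: [-0.0, -0.7, -4.8]
mean tcp [ 0.4475 -0.109   0.0238] sd [0.0001 0.     0.    ] shift tool [0.008 0.    0.046]
t 19.9 tcp [ 0.4474 -0.109   0.0237] shift [ 0.008 -0.     0.045] turn [-0.0002  0.0004  0.0001] open 0.661 grip 40.0 F [-0.2  0.3 -4.3]
```

```bash
M="python3 -m handwheel"
$M '[[[0.008,0,0.02],[0,0,0],1],[[0,0,0.02],[0,0,0],1],[[0,0,0],[0,0,0],1]]' | sed -n 2,4p
$M '[[[0,0,0.01],[0,0,0],1],[[0,0,0],[0,0,0],1]]' | sed -n 2,4p
python3 -c "
from h import *; mean_to([.4463,-.109,.0169],3)"
```

```text
tcp_pos: [0.4458, -0.1088, 0.017]
eef_rot: [-0.0, -0.0, 1.0, 0.0]
ft_force: [-0.1, -0.0, -3.7]
tcp_pos: [0.4459, -0.1088, 0.0168]
eef_rot: [-0.001, -0.0, 1.0, 0.0]
ft_force: [-6.4, 3.0, 10.0]
mean tcp [ 0.4459 -0.1088  0.0168] sd [0. 0. 0.] shift tool [-0.003 -0.001 -0.001]
t 20.55 tcp [ 0.4459 -0.1088  0.0168] shift [-0.003 -0.002 -0.001] turn [ 0.0002 -0.0007  0.0002] open 0.663 grip 39.9 F [-5.3  2.3  8.3]
```

Seated at the expected height with contact. Release, check, then on to the steel sleeve.

```bash
M="python3 -m handwheel"
$M '[[[0,0,0],[0,0,0],0.1],[[0,0,0],[0,0,0],-1],[[0,0,0],[0,0,0],-1],[[0,0,0],[0,0,0],-1],[[0,0,0],[0,0,0],-1]]' | sed -n 2,5p
$M '[[[0,0,-0.2],[0,0,0],-1],[[0,0,-0.3],[0,0,0],-1],[[0,0,-0.4],[0,0,0],-1],[[-0.3,0,0],[0,0,0],-1],[[-0.3,0,0],[0,0,0],-1]]' | sed -n 2p
$M '[[[0,0,0],[0,0,0],-1],[[0,0,0],[0,0,0],-1]]' >/dev/null
python3 - <<'E'
from h import *
p=find("wrist",["collar"],"w9.png"); plate(p,*GRN); plate(p,(0,0,0),(180,255,50),.028,900)
E
$M '[[[-0.27,0.03,-0.03],[0,0,0],-1],[[-0.27,0.03,-0.03],[0,0,0],-1],[[-0.27,0.03,-0.03],[0,0,0],-1],[[-0.05,0.03,-0.03],[0,0,0],-1],[[0,0,0],[0,0,0],-1]]' | sed -n 2p
python3 - <<'E'
from h import *
mean_to([.665,-.09,.004],4); p=find("wrist",["steel_sleeve"],"w10.png")
a=cv2.imread('pics/w9.png');b=cv2.imread('pics/w10.png');cv2.imwrite('pics/c910.png',cv2.resize(np.hstack([a[:300],b[:300]]),(800,234)))
E
```

```text
tcp_pos: [0.446, -0.1089, 0.0158]
eef_rot: [0.0, -0.0, 1.0, -0.0]
ft_force: [0.9, -0.4, 0.2]
opening: 0.966
tcp_pos: [0.5389, -0.1097, 0.1457]
collar 0.77 [224.  69.  60.  68.] [ 0.4433 -0.1092] [ 0.4424 -0.109 ] [ 0.443  -0.1083]
plate lsq [ 0.4454 -0.108 ] r 0.0489 enclosing 445.4 -107.9 49.2 post top px expected [255. 102.] plate px (209, 54, 93, 98)
plate lsq [0.6986 0.1383] r 0.0834 enclosing 696.1 145.9 96.8 post top px expected [476. 343.] plate px (395, 268, 117, 94)
plate lsq [ 0.8927 -0.1117] r 0.3578 enclosing 801.6 -106.0 342.5 post top px expected [251. 465.] plate px (0, 268, 512, 116)
plate lsq [0.6142 0.0017] r 0.0443 enclosing 619.7 -5.7 52.6 post top px expected [361. 275.] plate px (323, 224, 39, 73)
plate lsq [ 0.6143 -0.2197] r 0.0454 enclosing 620.3 -210.7 54.1 post top px expected [146. 275.] plate px (148, 223, 39, 75)
plate lsq [0.4562 0.1265] r 0.0252 enclosing 457.0 127.2 28.0 post top px expected [523. 116.] plate px (461, 92, 51, 46)
plate lsq [ 0.4451 -0.1083] r 0.0308 enclosing 445.1 -108.4 31.2 post top px expected [255. 102.] plate px (224, 71, 62, 65)
tcp_pos: [0.665, -0.0905, 0.1592]
mean tcp [ 0.6635 -0.0908  0.1586] sd [0.0003 0.0001 0.0001] shift tool [-0.01   0.005  1.031]
t 22.55 tcp [ 0.6633 -0.0909  0.1585] shift [-0.012  0.006  1.03 ] turn [ 0.0001 -0.0005 -0.0002] open 1.003 grip 0.0 F [ 0.6 -0.9 -0.4]
steel_sleeve 0.83 [230. 167.  48.  43.] [ 0.6681 -0.0912] [ 0.6678 -0.089 ] [ 0.6671 -0.0897]
```

View pics/c910.png

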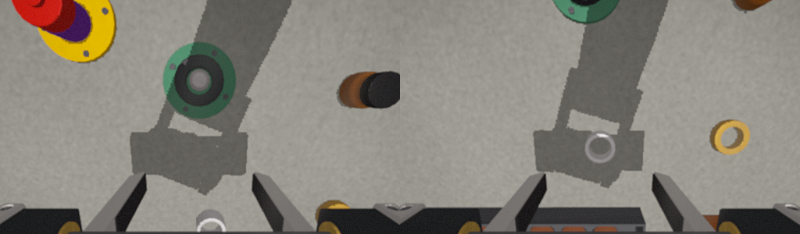

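The collar sits concentric on green at (199,80). The steel sleeve is at (600,148) in the right frame, world (0.667, -0.090), with brass at (731,136). Grasping the sleeve.

```bash
M="python3 -m handwheel"
$M '[[[-0.023,0.007,0.27],[0,0,0],-1],[[0,0,0.28],[0,0,0],-1],[[0,0,0.25],[0,0,0],-1],[[0,0,0.16],[0,0,0],-1],[[0,0,0.06],[0,0,0],-1]]' 30 | sed -n 2p
$M '[[[0,0,0],[0,0,0],1],[[0,0,0],[0,0,0],1],[[0,0,0],[0,0,0],1],[[0,0,0],[0,0,0],1],[[0,0,0],[0,0,0],1]]' | sed -n 2,6p
$M '[[[0,0,0],[0,0,0],1],[[0,0,0],[0,0,0],1]]' | sed -n 5,6p
python3 -c "
from h import *; mean_to([.667,-.09,.16],3)"
$M '[[[0,0,-0.2],[0,0,0],1],[[0,0,-0.3],[0,0,0],1],[[0,0,-0.3],[0,0,0],1],[[0,0,-0.2],[0,0,0],1],[[0,0,0],[0,0,0],1]]' | sed -n 2,6p
$M '[[[0.24,-0.03,0],[0,0,0],1],[[0.24,-0.03,0],[0,0,0],1],[[0.24,-0.03,0],[0,0,0],1],[[0.2,-0.03,0],[0,0,0],1],[[0,0,0],[0,0,0],1]]' | sed -n 2p
python3 - <<'E'
from h import *
p=mean_to([.4463,-.109,.16],4); save(p,"w11.png"); plate(p,*GRN)
E
```

```text
tcp_pos: [0.6655, -0.0892, 0.0023]
tcp_pos: [0.669, -0.0899, 0.0068]
eef_rot: [0.001, -0.0, 1.0, -0.0]
ft_force: [-0.1, -0.3, -0.5]
opening: 0.61
grasp_force: 0.0
opening: 0.473
grasp_force: 30.0
mean tcp [ 0.6685 -0.0897  0.0061] sd [0. 0. 0.] shift tool [ 0.01  -0.002 -1.026]
t 24.0 tcp [ 0.6685 -0.0897  0.0061] shift [ 0.01  -0.002 -1.026] turn [-0.      0.0001  0.0001] open 0.476 grip 30.0 F [-0.4  0.   2.5]
tcp_pos: [0.6714, -0.0906, 0.1616]
eef_rot: [0.005, -0.0, 1.0, -0.002]
ft_force: [-0.1, -0.3, -1.2]
opening: 0.477
grasp_force: 30.0
tcp_pos: [0.526, -0.107, 0.1523]
mean tcp [ 0.5296 -0.1075  0.1542] sd [0.001  0.0001 0.0006] shift tool [ 0.556 -0.01  -0.038]
t 25.2 tcp [ 0.5308 -0.1077  0.155 ] shift [ 0.563 -0.009 -0.033] turn [ 0.0002 -0.0003  0.0001] open 0.479 grip 30.0 F [ 1.  -0.5 -1.3]
plate lsq [ 0.4453 -0.1079] r 0.0489 enclosing 445.4 -108.0 49.2 post top px expected [254. 109.] plate px (211, 63, 88, 92)
```

View pics/w11.png

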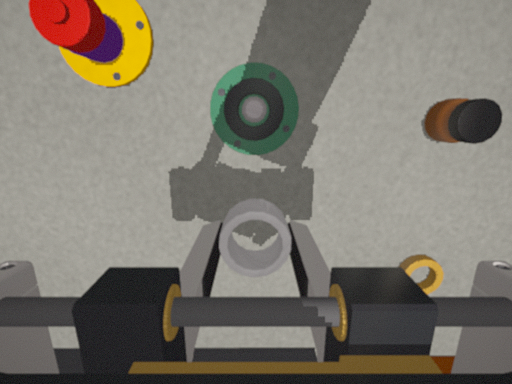

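The sleeve is held at (255,238) and green with its collar is at (254,108). Lowering.

```bash
M="python3 -m handwheel"
$M '[[[0.281,-0.004,0],[0,0,0],1],[[0.28,0,0],[0,0,0],1],[[0,0,0],[0,0,0],1],[[0,0,0],[0,0,0],1],[[0,0,0],[0,0,0],1]]' | sed -n 2p
$M '[[[0,0,0.2],[0,0,0],1],[[0,0,0.2],[0,0,0],1],[[0,0,0.2],[0,0,0],1],[[0,0,0.1],[0,0,0],1],[[0,0,0],[0,0,0],1]]' | sed -n 2,4p
$M '[[[0,0,0.03],[0,0,0],1],[[0,0,0.02],[0,0,0],1],[[0,0,0],[0,0,0],1],[[0,0,0],[0,0,0],1]]' | sed -n 2,4p
python3 -c "
from h import *; mean_to([.4466,-.1083,.0361],4)"
```

```text
tcp_pos: [0.4478, -0.1088, 0.1564]
tcp_pos: [0.4457, -0.1077, 0.0486]
eef_rot: [-0.002, -0.0, 1.0, 0.001]
ft_force: [0.0, -0.4, -1.6]
tcp_pos: [0.4468, -0.1086, 0.0439]
eef_rot: [0.001, -0.0, 1.0, -0.0]
ft_force: [-0.0, 0.1, -1.5]
mean tcp [ 0.4466 -0.1085  0.0437] sd [0.0001 0.     0.0001] shift tool [-0.     0.002  0.051]
t 26.8 tcp [ 0.4464 -0.1085  0.0436] shift [-0.001  0.001  0.05 ] turn [-0.0002  0.0004  0.    ] open 0.474 grip 30.0 F [-0.3 -0.5 -1.2]
```

```bash
M="python3 -m handwheel"
$M '[[[0,0,0.025],[0,0,0],1],[[0,0,0.02],[0,0,0],1],[[0,0,0],[0,0,0],1]]' | sed -n 2,4p
$M '[[[0,0,0.01],[0,0,0],1],[[0,0,0],[0,0,0],1]]' | sed -n 2,4p
python3 -c "
from h import *; mean_to([.4463,-.109,.0361],3)"
```

```text
tcp_pos: [0.446, -0.1083, 0.0361]
eef_rot: [-0.0, -0.0, 1.0, 0.0]
ft_force: [0.1, -0.1, -1.1]
tcp_pos: [0.4461, -0.1083, 0.0359]
eef_rot: [-0.001, -0.0, 1.0, 0.0]
ft_force: [-4.8, 2.6, 9.7]
mean tcp [ 0.4461 -0.1083  0.0359] sd [0. 0. 0.] shift tool [-0.001 -0.005 -0.001]
t 27.45 tcp [ 0.4461 -0.1083  0.036 ] shift [-0.001 -0.004 -0.001] turn [ 0.0002 -0.0006  0.0002] open 0.479 grip 30.0 F [-5.8  1.7 10.3]
```

```bash
M="python3 -m handwheel"
$M '[[[0,0,0],[0,0,0],0.3],[[0,0,0],[0,0,0],-1],[[0,0,0],[0,0,0],-1],[[0,0,0],[0,0,0],-1],[[0,0,0],[0,0,0],-1]]' | sed -n 2,5p
$M '[[[0,0,-0.2],[0,0,0],-1],[[0,0,-0.3],[0,0,0],-1],[[0,0,-0.3],[0,0,0],-1],[[-0.3,0,0],[0,0,0],-1],[[-0.3,0,0],[0,0,0],-1]]' | sed -n 2p
$M '[[[0,0,0],[0,0,0],-1],[[0,0,0],[0,0,0],-1]]' >/dev/null
python3 - <<'E'
from h import *
H["steel_sleeve"]=.116
p=find("wrist",["steel_sleeve"],"w12.png")
E
$M '[[[-0.16,0.29,0],[0,0,0],-1],[[-0.16,0.29,0],[0,0,0],-1],[[-0.16,0.29,0],[0,0,0],-1],[[-0.16,0.29,0],[0,0,0],-1],[[-0.147,0.29,0],[0,0,0],-1]]' | sed -n 2p
$M '[[[0,0,0],[0,0,0],-1]]' >/dev/null
python3 - <<'E'
from h import *
mean_to([.654,.11,.004],4); p=find("wrist",["brass_ring"],"w13.png")
plate(p,(15,90,60),(35,255,255),.014,400)
a=cv2.imread('pics/w12.png');b=cv2.imread('pics/w13.png');cv2.imwrite('pics/c1213.png',cv2.resize(np.hstack([a[:300],b[:300]]),(800,234)))
E
```

```text
tcp_pos: [0.4461, -0.1083, 0.0348]
eef_rot: [-0.0, -0.0, 1.0, 0.0]
ft_force: [0.4, -0.1, -0.4]
opening: 0.776
tcp_pos: [0.5388, -0.1091, 0.1592]
steel_sleeve 0.69 [231.  73.  46.  54.] [ 0.4426 -0.1081] [ 0.4437 -0.1087] [ 0.4442 -0.1083]
tcp_pos: [0.6541, 0.1106, 0.1554]
mean tcp [0.6534 0.1093 0.1549] sd [0.0002 0.0012 0.    ] shift tool [-0.004  0.005  1.006]
t 29.55 tcp [0.6533 0.108  0.155 ] shift [-0.005  0.014  1.007] turn [-0.0002 -0.0003 -0.0005] open 0.999 grip 0.0 F [ 1.  -0.6 -0.1]
brass_ring 0.56 [233. 163.  46.  42.] [0.6542 0.1102] [0.6538 0.1098] [0.6537 0.1104]
plate lsq [1.0365 0.2555] r 0.24 enclosing 897.4 262.3 221.6 post top px expected [361. 465.] plate px (208, 328, 304, 46)
plate lsq [0.7916 0.1271] r 0.0605 enclosing 800.0 125.7 68.3 post top px expected [271. 314.] plate px (216, 286, 104, 11)
plate lsq [0.834  0.3339] r 0.0412 enclosing 831.6 340.3 50.1 post top px expected [446. 345.] plate px (407, 284, 35, 58)
plate lsq [ 0.8373 -0.1125] r 0.0419 enclosing 832.4 -122.3 50.1 post top px expected [ 68. 346.] plate px (68, 284, 35, 58)
plate lsq [0.653  0.1112] r 0.027 enclosing 652.9 111.1 27.4 post top px expected [257. 197.] plate px (235, 162, 45, 45)
plate lsq [0.6128 0.2789] r 0.0331 enclosing 610.6 279.5 36.8 post top px expected [431. 157.] plate px (377, 121, 50, 59)
plate lsq [0.4614 0.1121] r 0.0206 enclosing 464.3 112.1 20.5 post top px expected [259. -28.] plate px (238, 0, 42, 23)
```

View pics/c1213.png

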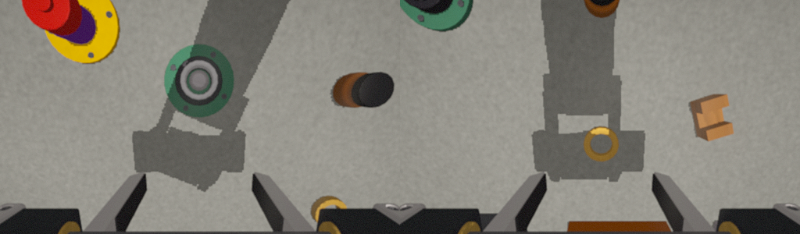

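The sleeve is seated concentric on green at (199,80). The brass ring is at (601,145), world (0.653, 0.111), r=27 mm. Grasping the ring.

```bash
M="python3 -m handwheel"
$M '[[[0,0.02,0.27],[0,0,0],-1],[[0,0,0.28],[0,0,0],-1],[[0,0,0.25],[0,0,0],-1],[[0,0,0.16],[0,0,0],-1],[[0,0,0.045],[0,0,0],-1]]' 30 | sed -n 2p
$M '[[[0,0,0],[0,0,0],1],[[0,0,0],[0,0,0],1],[[0,0,0],[0,0,0],1],[[0,0,0],[0,0,0],1],[[0,0,0],[0,0,0],1]]' | sed -n 2,6p
$M '[[[0,0,0],[0,0,0],1],[[0,0,0],[0,0,0],1]]' | sed -n 5,6p
python3 -c "
from h import *; mean_to([.653,.1112,.16],3)"
$M '[[[0,0,-0.2],[0,0,0],1],[[0,0,-0.3],[0,0,0],1],[[0,0,-0.3],[0,0,0],1],[[0,0,-0.2],[0,0,0],1],[[0,0,0],[0,0,0],1]]' | sed -n 2,6p
$M '[[[0.167,-0.29,0],[0,0,0],1],[[0.167,-0.29,0],[0,0,0],1],[[0.167,-0.29,0],[0,0,0],1],[[0.167,-0.29,0],[0,0,0],1],[[0.167,-0.29,0],[0,0,0],1]]' | sed -n 2p
$M '[[[0,0,0],[0,0,0],1]]' >/dev/null
python3 - <<'E'
from h import *
p=mean_to([.4453,-.108,.16],4); save(p,"w14.png"); plate(p,*GRN)
E
```

```text
tcp_pos: [0.6513, 0.1109, 0.0007]
tcp_pos: [0.6549, 0.1122, 0.0053]
eef_rot: [0.001, -0.0, 1.0, -0.0]
ft_force: [0.8, -2.0, 1.3]
opening: 0.613
grasp_force: 1.3
opening: 0.567
grasp_force: 30.0
mean tcp [0.6548 0.112  0.0051] sd [0. 0. 0.] shift tool [ 0.012 -0.006 -1.033]
t 31.0 tcp [0.6548 0.112  0.0051] shift [ 0.011 -0.006 -1.033] turn [-0.0002  0.0005  0.0001] open 0.567 grip 30.0 F [-1.3 -1.8  5.4]
tcp_pos: [0.6572, 0.1124, 0.1595]
eef_rot: [0.005, -0.0, 1.0, 0.0]
ft_force: [0.7, -0.8, -1.8]
opening: 0.57
grasp_force: 30.0
tcp_pos: [0.5268, -0.1051, 0.1513]
mean tcp [ 0.5282 -0.1045  0.1521] sd [0.0008 0.0009 0.0004] shift tool [ 0.552 -0.023 -0.052]
t 32.3 tcp [ 0.5291 -0.1035  0.1527] shift [ 0.559 -0.03  -0.047] turn [ 0.0006 -0.001   0.0004] open 0.567 grip 30.0 F [ 1.4  0.4 -1.4]
plate lsq [ 0.4454 -0.108 ] r 0.0489 enclosing 445.4 -107.9 49.1 post top px expected [250. 111.] plate px (207, 64, 88, 93)
```

View pics/w14.png

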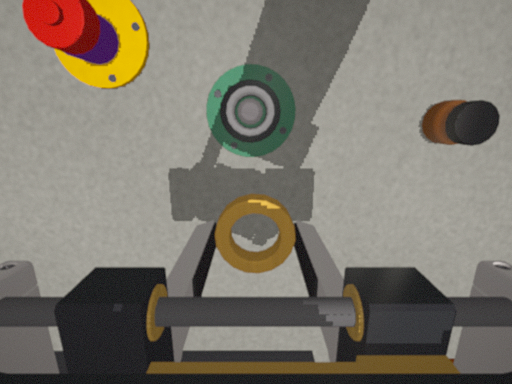

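The brass ring is held level at (255,233). Lowering it onto the green stack.

```bash
M="python3 -m handwheel"
$M '[[[0.275,-0.016,0],[0,0,0],1],[[0.275,-0.016,0],[0,0,0],1],[[0,0,0],[0,0,0],1],[[0,0,0],[0,0,0],1],[[0,0,0],[0,0,0],1]]' | sed -n 2p
$M '[[[0,0,0.2],[0,0,0],1],[[0,0,0.2],[0,0,0],1],[[0,0,0.08],[0,0,0],1],[[0,0,0],[0,0,0],1],[[0,0,0],[0,0,0],1]]' | sed -n 2,4p
python3 -c "
from h import *; mean_to([.447,-.1083,.0631],4)"
```

```text
tcp_pos: [0.4482, -0.1089, 0.1546]
tcp_pos: [0.4481, -0.1096, 0.0831]
eef_rot: [0.001, -0.0, 1.0, -0.0]
ft_force: [-0.3, 0.4, -2.9]
mean tcp [ 0.4483 -0.1098  0.0837] sd [0.0001 0.     0.0001] shift tool [0.008 0.01  0.137]
t 33.5 tcp [ 0.448  -0.1098  0.0836] shift [0.007 0.01  0.137] turn [-0.0006  0.0011  0.0001] open 0.569 grip 30.0 F [-0.5 -0.  -0.5]
```

```bash
M="python3 -m handwheel"
$M '[[[0.007,0.009,0.05],[0,0,0],1],[[0,0,0.05],[0,0,0],1],[[0,0,0.03],[0,0,0],1],[[0,0,0],[0,0,0],1],[[0,0,0],[0,0,0],1]]' | sed -n 2,4p
$M '[[[0,0,0.012],[0,0,0],1],[[0,0,0],[0,0,0],1]]' | sed -n 2,4p
python3 -c "
from h import *; mean_to([.447,-.1083,.0631],3)"
```

```text
tcp_pos: [0.4457, -0.1078, 0.0629]
eef_rot: [-0.001, -0.0, 1.0, 0.0]
ft_force: [-3.3, 1.5, 5.0]
tcp_pos: [0.4459, -0.1078, 0.0628]
eef_rot: [-0.001, -0.0, 1.0, 0.001]
ft_force: [-8.7, 4.2, 18.2]
mean tcp [ 0.4459 -0.1078  0.0628] sd [0. 0. 0.] shift tool [-0.007 -0.003 -0.002]
t 34.35 tcp [ 0.4459 -0.1078  0.0628] shift [-0.007 -0.003 -0.002] turn [ 0.0005 -0.001   0.0002] open 0.568 grip 30.0 F [-7.9  4.1 19. ]
```

Seated. Release, retreat and take a last check.

```bash
M="python3 -m handwheel"
$M '[[[0,0,-0.01],[0,0,0],0.1],[[0,0,0],[0,0,0],-1],[[0,0,0],[0,0,0],-1],[[0,0,0],[0,0,0],-1],[[0,0,0],[0,0,0],-1]]' | sed -n 2,5p
$M '[[[0,0,-0.2],[0,0,0],-1],[[0,0,-0.3],[0,0,0],-1],[[0,0,-0.2],[0,0,0],-1],[[-0.3,0,0],[0,0,0],-1],[[-0.3,0,0],[0,0,0],-1]]' | sed -n 2p
$M '[[[0,0,0],[0,0,0],-1],[[0,0,0],[0,0,0],-1],[[0,0,0],[0,0,0],-1]]' >/dev/null
python3 - <<'E'
from h import *
p=find("wrist",[],"w15.png"); plate(p,*GRN); plate(p,(15,90,60),(35,255,255),.074,1200); plate(p,(0,150,80),(6,255,255),.074,300)
q=find("scene",["blue_sleeve","grease_jar","vee_block"],"s2.png"); print(status.sense()["opening"])
a=p["image"][:300];b=cv2.resize(q["image"][160:240,90:250],(600,300),interpolation=cv2.INTER_CUBIC)
cv2.imwrite('pics/c15.png',cv2.resize(np.hstack([a,b])[:,:,::-1],(800,216)))
E
```

```text
tcp_pos: [0.4458, -0.1079, 0.0621]
eef_rot: [-0.0, -0.0, 1.0, 0.0]
ft_force: [1.0, 0.4, 0.3]
opening: 0.871
tcp_pos: [0.538, -0.1084, 0.1702]
plate lsq [ 0.4454 -0.108 ] r 0.0489 enclosing 445.4 -107.9 49.1 post top px expected [254. 104.] plate px (212, 60, 85, 90)
plate lsq [1.0384 0.0327] r 0.3274 enclosing 760.9 36.4 173.6 post top px expected [345. 510.] plate px (230, 355, 282, 19)
plate lsq [ 0.4454 -0.1076] r 0.0267 enclosing 445.3 -107.5 27.0 post top px expected [254. 104.] plate px (226, 73, 58, 61)
plate lsq [ 0.3897 -0.2338] r 0.0394 enclosing 388.2 -234.4 41.1 post top px expected [115.  39.] plate px (65, 0, 92, 84)
plate lsq [ 0.371  -0.2612] r 0.029 enclosing 373.0 -261.7 30.3 post top px expected [81. 16.] plate px (40, 0, 71, 49)
blue_sleeve 0.71 [298. 122.  14.  17.] [0.3819 0.2746] [0.3778 0.2759] [0.3781 0.2759]
grease_jar 0.7 [271. 151.  16.  23.] [0.4568 0.1074] [0.4557 0.1106] [0.455  0.1111]
vee_block 0.73 [349. 162.  22.  19.] [0.6139 0.2727] [0.6125 0.2667] [0.6112 0.2695]
1.0028232271956385
```

View pics/c15.png

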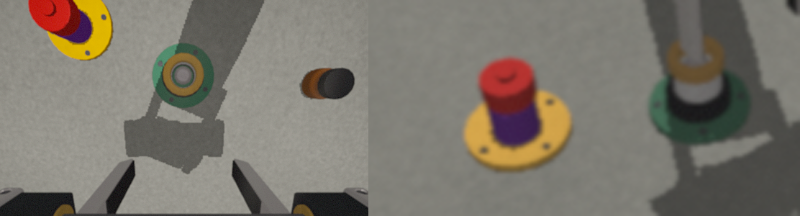

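Both stacks stand upright and concentric. The brass ring is at (183,74) in the left frame and the cap and bush at (510,100) in the right frame. The brass ring's fitted radius is right for its seated height, and the bystanders have not moved.

```bash
python3 -c "
from rig import job; print(job.sign_off())"
```

```text
the job is handed in; nothing more can be done
None
```

Both mandrels are loaded in the order you gave, all five parts are seated and released, and the bystanders are where they stood; the job was handed in at about 36 s, though the hand-in gave no verdict back.

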